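Hang up the tag, find which way the cap turns, hold the cap off

TASK

The red canister is to be refilled: lift the yellow ring tag off its cap and hang the tag by its ring on the upturned hook of the steel stand. Then unlock the red canister's cap by its white grip bar, a part turn one way or the other; nobody knows which way it opens, so try both if need be, and do not disturb the blue canister's cap or the things lying about. Lift the cap straight up off its neck and finish holding it in the gripper, upright, about 8 cm above where it sat over the canister; do not put it down.

Things in the scene. Friction and masses are not known exactly. Their poses are not given: they have to be found in the camera images.
- canister_red: Red painted canister, 90 mm diameter, 95 mm tall, screwed to the bench by its 108 mm foot; it does not move. Origin: centre of its underside, on the bench; axes along the world's. On its top stands a steel bayonet neck, hidden by the cap.
- neck_top_red (a point): Centre of the red canister's neck top, 123 mm above the bench. From shut, the right way: the cap is free to lift while the grip bar's yaw is 56 to 70 deg from world x (aim at 63); a hard stop ends the turn near 70. The wrong way: a hard stop blocks it with the bar about 18 deg from world x. Between stops it turns freely (under 0.1 N m) and does not rise.
- canister_blue: The same canister painted blue, with its own neck and cap: leave it alone. Red and blue may stand either way round. Origin: centre of its underside.
- cap_red: Loose black ribbed cap of the red canister, 60 mm diameter, 28 mm high, 100 g, white grip bar on top. Origin: centre of its lower rim, 100 mm above the bench while on; z up, x along the bar. Shut, the bar is within 15 deg of world x. It opens one way only, clockwise or counterclockwise, unknown beforehand; until then it cannot be pulled off. Unlocked, it clears the neck after rising 23 mm.
- cap_red_bar (a point): Point to grip on the red canister's cap: in the white grip bar, which is 36 mm long (x), 12 mm thick (y, grip across this) and 36 mm high above the cap's flat top. This point is 52 mm above the cap's origin, 24 mm above the flat top, 12 mm below the bar's top. Axes as the cap's.
- cap_blue: Same cap on the blue canister; must stay as it is.
- tag: Loose yellow ring tag, 50 g, flat on the red canister's cap, the grip bar standing up through its ring by 36 mm: lift it straight up 40 mm before moving aside. Ring 68 mm outside, hole 46 mm, 5 mm thick; a strip 12 mm wide reaches along the tag's +x to 74 mm from the ring's centre and carries a fin, roughly towards the robot. Origin: centre of the ring's underside, 128 mm above the bench.
- tag_fin (a point): Point to grip on the tag: in the fin, 60 mm from the ring's centre along the tag's x and 21 mm above the tag's underside. The fin is 26 mm long (x), 10 mm thick (y, grip across this) and ends 33 mm above the tag's underside. Below and beside it is free space down to the canister's shoulder, some 30 mm under the tag.
- tag_eye (a point): Centre of the tag's ring hole, mid thickness, 2.5 mm above the tag's origin.
- tag_hook: Dark steel hook stand, fixed: foot 100 mm diameter, 12 mm thick, post 16 mm diameter, 220 mm tall, with an 8 mm round bar that sticks out along the stand's own -x at 200 mm above the bench and turns up at its end. Origin: centre of the foot's underside.
- tag_hook_tip (a point): Top end of the upturned hook, 84 mm from the post's axis, 222 mm above the bench; axes as the stand's (-x points from post to tip). Hold the ring level with its hole round the tip and the fin pointing away from the post, lower it until its underside is about 205 mm above the bench (it then meets the bar), let go: it swings down and hangs.
- nail_tin: Open tin of nails, 66 mm diameter, 75 mm tall, loose bystander. Origin: centre of its underside.
- wooden_spool: Turned light wooden spool, 42 mm diameter, 70 mm tall, loose bystander. Origin: centre of its underside.
- folding_rule: Yellow folding rule lying flat, about 200 x 70 x 13 mm overall, loose bystander. Origin: centre of its underside.
There are look-alikes about, which are no part of the job. Leave any turquoise look-alike of the cap_red alone.

How it is judged:
By the outcome, as a careful person would: the job done as asked, in the order asked, and still so for the second after the job is handed in, while the arm keeps its last pose, push and grip.
It also fails if it takes over 56 s, if anything falls off the work surface, if the arm or the gripper's body presses on something with over 40 N, if the wrist force passes 120 N, or if a joint passes its speed limit or range.

ROBOT

A 6-joint arm with a two-finger parallel gripper is mounted at the origin on a cart in front of the work surface, level with it; the furniture and walls round the work are solid. World frame = base frame: x ahead of the robot, y to its left, z up, the work surface at z = 0. Lengths are in m, angles in rad, forces in N, time in s.
With the tool pointing down it reaches from about 0.3 to 0.875 m from the base axis. Payload 6.4 kg.
Tool frame: the origin (TCP) lies on the centre line of the jaws, within the pads' length; the fingertips stand 25 mm ahead of it and the grasp point (between the pads) lies 6 mm ahead of it; z points along the fingers, y is the line along which they close (so a half turn about z gives the same grasp; the last joint's range is limited). The gripper opens to 85 mm and grips with 20 to 120 N. Pads are 22 mm wide; open, the fingers measure 114 mm over their backs; the gripper's body (76 mm by 85 mm) begins 54 mm behind the grasp point. The pads swing forward as they close: fully open they stand 13 mm farther back than shut.
Start: joints at [-1.534, 0.181, 1.607, -0, 1.354, -0.206], TCP at [0.138, -0.558, 0.256] pointing down, gripper open.
Joint ranges: [-2.99, 2.99], [-0.89, 2.07], [0.3, 2.58], [-1.14, 4.28], [0, 2.63], [-3.12, 3.12]. Speed limits (rad/s): [2.57, 2.57, 3.01, 3.14, 3.14, 3.14].

INTERFACE

Orientations are given as a unit quaternion [w, x, y, z].
In Python, from bench import get_obs, camera, hand_in, spot_in gives the robot as it stands.
- The arm moves only by the shell command python3 -m jog 'ROWS'. ROWS is JSON, one flat list of numbers, 7 for each row, row after row: the shift along the tool's x, y, z in m, then the turn, a rotation vector about the tool's x, y, z in rad, then the closure, from 0 (fully open) to 1 (shut). A call has 1 to 20 rows; each row is the pose to reach, as a shift and turn from the pose commanded when the call began, along the tool's axes at that moment; what a row does not reach only later rows make up. A row lasts 1/8 s, in which the tool goes at most 62.5 mm and 10.7 degrees, less where a joint would pass 70% of its speed; a pose out of reach is approached as far as the arm can. A call with a gripper value outside its range is refused whole. The fingers move at their own pace and stop on an object; the grip force is fixed at half the most. Time passes only in rows, so rows that repeat a pose let the fingers close. It gives the time, the measured TCP pose, the force, the opening and the grip force at its end, in the units of the state.
- get_obs(): the state, without advancing time (a new reading comes with each control period).
- camera(name): name is "scene" or "top" or "wrist"; returns a dict with "frame" (384x512x3 uint8, red, green, blue), "mtx" (3x3 intrinsics, pixels), "extrinsics" (4x4, takes a point from camera to world coordinates). Camera axes: x right, y up, looking along -z (the intrinsics and any distortion apply to the point x, -y, -z); pixel columns grow to the right and rows downward; lengths in m; the calibration is good to about 2 mm. A picture is of the moment at which its call begins. There is no depth.
- hand_in(): hands the job in; it is judged then, once.
Trained networks look in a picture, given as the dict that the camera call returned (one of the last four; its "shot" number tells which), for a name from the list of things; names that differ only in an ending like _2 or _b are one class to them, and where a whole thing is asked for, a point or a joint stands for the part that bears it (a point fixed in the world has none). Each returns a list of dicts, best first, with "confidence" (0 to 1); they miss things now and then, are a little off and sometimes report something else, mostly with a low value. They report only what shows in the picture. A call takes as long as a camera call. They do not tell look-alikes from the thing itself.
- spot_in(picture, name): "xyz" ([x, y, z] in m, in world coordinates, good to about 4 mm: the middle of the surface that is visible of it).
The state is a dict: "time_s": time; "q": joint angles; "dq": joint speeds; "joint_efforts": joint torques, N m; "eef_pos": TCP position; "eef_rot": TCP orientation; "wrist_force": force on the tool from outside, world axes, zero at the start; "torque": the same for the moment, N m; "opening": opening from 0.0 (shut) to 1.0 (fully open); "grasp_force": force on a finger pad.
Only numpy, scipy, OpenCV 4.12 (cv2) and the standard library are available. Lean on these libraries where they do the work, as an engineer would, in place of code of your own. Each camera call takes 0.05 s, during which the arm holds its last target. There are 200 camera calls.

## Working session

There is one attempt and no reset: what is moved stays moved. The work goes in short steps, Python scripts to look and compute and a shell command to move; the robot and the scene stay as the last step left them, time stands still between calls to the robot, and variables do not carry over. Pictures are saved under pics/ and viewed, at most 10 in all, crops included, and the job is handed in when it is done.

```bash
mkdir -p pics
cat > h.py <<'E'
import numpy as np, cv2
from bench import get_obs, camera, hand_in, spot_in
from scipy.spatial.transform import Rotation as R
def save(p,n): cv2.imwrite(f'pics/{n}.png',p['frame'][:,:,::-1])
def ray(p,u,v,z):
    M=p['mtx'];E=p['extrinsics']
    d=np.array([(u-M[0,2])/M[0,0],-(v-M[1,2])/M[1,1],-1]);d=E[:3,:3]@d;o=E[:3,3]
    return o+d*(z-o[2])/d[2]
def proj(p,X):
    M=p['mtx'];E=p['extrinsics'];c=E[:3,:3].T@(np.array(X)-E[:3,3])
    return M[0,2]+M[0,0]*c[0]/-c[2], M[1,2]+M[1,1]*-c[1]/-c[2]
def rot(): 
    o=get_obs();q=o['eef_rot'];return np.array(o['eef_pos']),R.from_quat([q[1],q[2],q[3],q[0]])
E
python3 - <<'E'
from h import *
np.set_printoptions(precision=3,suppress=True)
for n in ('scene','top'):
    p=camera(n);save(p,n+'0');print(n,p['extrinsics'][:3,3],p.keys())
    for k in ['canister_red','cap_red','cap_blue','tag','tag_fin','tag_hook','tag_hook_tip','cap_red_bar','canister_blue','nail_tin','wooden_spool','folding_rule']:
        print(k,[(np.array(d['xyz']).round(3).tolist(),round(d['confidence'],2),[int(x) for x in proj(p,d['xyz'])]) for d in spot_in(p,k)])
o=get_obs();print(o)
import cv2
a=cv2.imread('pics/scene0.png');b=cv2.imread('pics/top0.png')
cv2.imwrite('pics/both.png',cv2.resize(np.vstack([a,b]),(400,600)))
E
```

```text
scene [0.105 0.646 0.709] dict_keys(['frame', 'mtx', 'extrinsics', 'shot'])
canister_red [([0.544, -0.09, 0.064], 0.6, [257, 224])]
cap_red [([0.411, 0.028, 0.028], 0.9, [280, 277]), ([0.568, -0.108, 0.129], 0.77, [253, 199]), ([0.687, -0.026, 0.027], 0.69, [203, 232])]
cap_blue [([0.532, 0.036, 0.125], 0.82, [235, 232]), ([0.776, 0.072, 0.045], 0.26, [156, 236])]
tag [([0.541, -0.122, 0.134], 0.79, [263, 197])]
tag_fin [([0.54, -0.121, 0.131], 0.59, [263, 199])]
tag_hook [([0.539, -0.388, 0.021], 0.95, [302, 188])]
tag_hook_tip [([0.539, -0.386, 0.02], 0.86, [302, 188])]
cap_red_bar [([0.564, -0.107, 0.125], 0.92, [254, 201]), ([0.692, -0.03, 0.028], 0.6, [203, 230])]
canister_blue [([0.513, 0.06, 0.055], 0.84, [238, 262]), ([0.542, -0.089, 0.064], 0.55, [258, 224])]
nail_tin [([0.776, 0.069, 0.046], 0.93, [156, 236])]
wooden_spool [([0.743, -0.138, 0.045], 0.5, [210, 202])]
folding_rule [([0.417, -0.321, 0.015], 0.72, [329, 209]), ([0.529, 0.038, 0.124], 0.69, [236, 234])]
top [ 0.466 -0.178  1.404] dict_keys(['frame', 'mtx', 'extrinsics', 'shot'])
canister_red [([0.555, -0.137, 0.
[... 726 characters left out ...]
0.003, 0.077], 0.56, [197, 222])]
nail_tin [([0.795, 0.058, 0.035], 0.94, [179, 133])]
wooden_spool [([0.553, -0.14, 0.087], 0.67, [248, 213]), ([0.748, -0.146, 0.072], 0.51, [249, 144])]
folding_rule [([0.422, -0.329, 0.015], 0.67, [316, 258])]
{'time_s': 1.3, 'q': array([-1.534,  0.181,  1.607,  0.   ,  1.354, -0.206]), 'dq': array([ 0.001, -0.001, -0.   ,  0.001,  0.002,  0.   ]), 'joint_efforts': array([  0.001, -44.483, -35.168,  -0.   ,   0.001,   0.   ]), 'eef_pos': array([ 0.138, -0.558,  0.256]), 'eef_rot': array([0.   , 0.993, 0.121, 0.   ]), 'wrist_force': array([ 0.17 , -0.06 , -0.388]), 'torque': array([ 0.012, -0.011, -0.01 ]), 'grasp_force': 0.0, 'opening': 0.9961267583253285}
```

View pics/scene0.png

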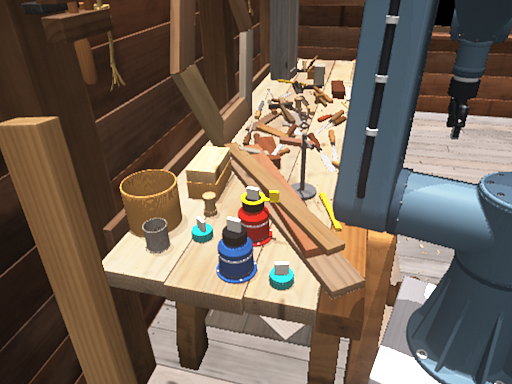

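View pics/top0.png

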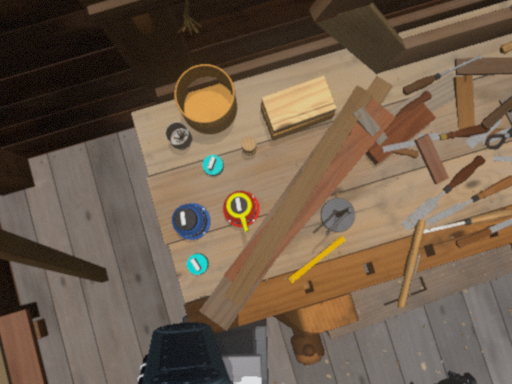

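The scene view shows the red canister with its yellow tag at (253,205) and the blue one at (237,245). The turquoise look-alike caps are at (203,230) and (280,275), and the hook stand is at (303,165). 

What could be mistaken for the target cap (top view):
- Black cap inside the yellow tag on the red canister at (239,206). This is the one I want.
- Blue canister's cap at (188,220).
- Turquoise caps at (213,164) and (197,264).

The yellow rule at (318,259) could be mistaken for the tag. I'll check the choice in a close crop.

Run:
```python
from h import *
b=cv2.imread('pics/top0.png');a=cv2.imread('pics/scene0.png')
z=lambda i,x,y,w,h,s:cv2.resize(i[y:y+h,x:x+w],None,fx=s,fy=s,interpolation=cv2.INTER_CUBIC)
c=np.zeros((600,800,3),np.uint8)
c[:300,:400]=z(b,215,185,50,37,8)[:300,:400] if 0 else cv2.resize(b[186:231,212:272],(400,300),interpolation=2)
c[:300,400:]=cv2.resize(b[190:250,300:380],(400,300),interpolation=2)
c[300:,:400]=cv2.resize(a[175:235,225:305],(400,300),interpolation=2)
c[300:,400:]=cv2.resize(a[120:210,260:380],(400,300),interpolation=2)
cv2.imwrite('pics/crop1.png',c)
```

```text
(no output)
```

View pics/crop1.png

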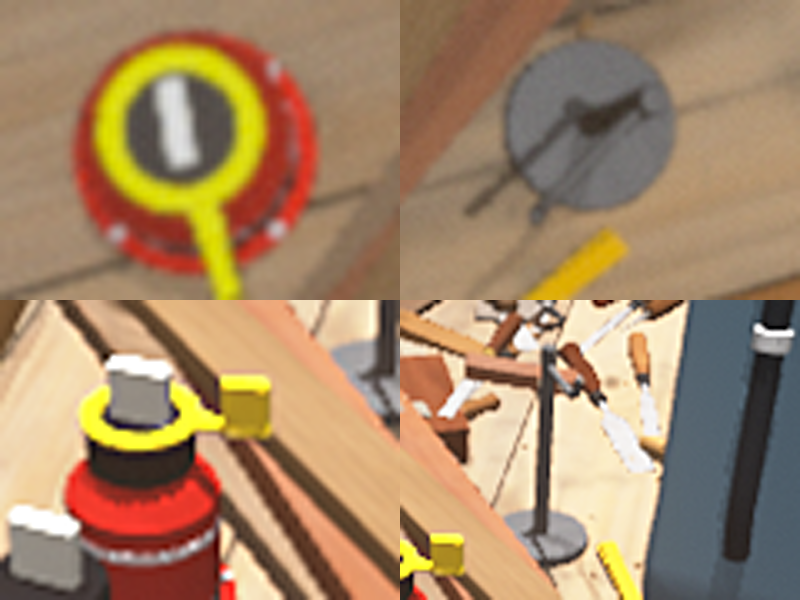

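The crop confirms it: the black cap with its white bar stands through the yellow ring on the red body (top ~(239,205)), and the fin points to the robot. The hook has its post top near (350,210) and its tip near (327.5,232) in the top view.

Run:
```python
from h import *
np.set_printoptions(precision=4,suppress=True)
p=camera('top');s=camera('scene')
f=lambda n,u,v,z:print(n,ray(p,u,v,z))
c=lambda x,y:(212+x/6.667,186+y/6.667)
f('ring',*c(180,128),.133); f('barA',*c(168,78),.164); f('barB',*c(183,163),.164); f('strip end',*c(233,296),.133); f('strip start',*c(200,205),.133)
f('foot red',*c(195,152),.005)
h=lambda x,y:(300+(x-400)/5,190+y/5)
f('hook foot',*h(591,125),.012);f('post top',*h(651,100),.22);f('tip',*h(540,212),.222)
g=lambda n,u,v,z:print('scene',n,ray(s,u,v,z))
g('posttop',260+148*.3,120+47*.3,.22);g('tip',260+180*.3,120+78*.3,.222);g('foot',260+143*.3,120+240*.3,.012)
k=lambda x,y:(225+x*.2,175+(y-300)*.2)
g('fin top',*k(247,378),.161);g('bar top',*k(140,362),.164);g('ring',*k(141,415),.133)
# HSV blobs for yellow tag ring in top
fr=p['frame'].astype(int);m=((fr[...,0]>170)&(fr[...,1]>150)&(fr[...,2]<90)).astype(np.uint8)
m[:186]=0;m[240:]=0;m[:,:215]=0;m[:,265:]=0
ys,xs=np.nonzero(m);print(xs.min(),xs.max(),ys.min(),ys.max())
# refine by rendering tag template fit
from scipy.optimize import minimize
def mask(x,y,t,S=8):
    im=np.zeros((60*S,60*S),np.uint8);w=np.array([np.cos(t),np.sin(t)]);n=np.array([-w[1],w[0]]);C=np.array([x,y])
    P=lambda q,z:((np.array(proj(p,[*q,z]))-[210,182]+.5)*S).astype(int)
    th=np.linspace(0,2*np.pi,60)
    cv2.fillPoly(im,[np.array([P(C+.034*np.array([np.cos(a),np.sin(a)]),.133) for a in th])],255)
    cv2.fillPoly(im,[np.array([P(C+a*w+b*n,.133) for a,b in((.03,-.006),(.03,.006),(.074,.006),(.074,-.006))])],255)
    cv2.fillPoly(im,[np.array([P(C+a*w+b*n,.161) for a,b in((.047,-.005),(.047,.005),(.073,.005),(.073,-.005))])],255)
    cv2.fillPoly(im,[np.array([P(C+.023*np.array([np.cos(a),np.sin(a)]),.133) for a in th])],0)
    return cv2.resize(im,(60,60),interpolation=cv2.INTER_AREA)/255.
obs=m[182:242,210:270].astype(float)
F=lambda v:np.abs(mask(v[0]*.01,v[1]*.01,v[2]*.1)-obs).sum()
best=min((minimize(F,[x,y,a],method='Nelder-Mead',options=dict(initial_simplex=np.array([[x,y,a],[x+.4,y,a],[x,y+.4,a],[x,y,a+1.5]]))) for x in(56.8,57.6) for y in(-11.2,-12) for a in(-29,-32)),key=lambda r:r.fun)
print(best.x*[.01,.01,.1],best.fun,obs.sum())
```

```text
ring [ 0.572  -0.1154  0.133 ]
barA [ 0.5891 -0.1127  0.164 ]
barB [ 0.5557 -0.1177  0.164 ]
strip end [ 0.5043 -0.1347  0.133 ]
strip start [ 0.5409 -0.1226  0.133 ]
foot red [ 0.5719 -0.1154  0.005 ]
hook foot [ 0.5446 -0.397   0.012 ]
post top [ 0.5443 -0.3944  0.22  ]
tip [ 0.4906 -0.337   0.222 ]
scene posttop [ 0.5426 -0.3899  0.22  ]
scene tip [ 0.4874 -0.3358  0.222 ]
scene foot [ 0.534  -0.3801  0.012 ]
scene fin top [ 0.513  -0.1312  0.161 ]
scene bar top [ 0.5701 -0.1141  0.164 ]
scene ring [ 0.5675 -0.1093  0.133 ]
226 251 193 231
[ 0.5728 -0.1144 -2.8883] 47.74509803921569 322.0
```

```bash
cat >> h.py <<'E'
def go(x,y,z,yaw):
    "tool-frame shift and turn to a tool-down pose with tool x at yaw deg"
    P,r=rot(); T=R.from_euler('z',yaw,degrees=True)*R.from_euler('x',180,degrees=True)
    print('t',round(get_obs()['time_s'],2),'shift',r.inv().apply(np.array([x,y,z])-P).round(4),'turn',(r.inv()*T).as_rotvec().round(4))
E
python3 -c "
from h import *
go(.514,-.131,.225,15.2)"
```

```text
t 1.4 shift [ 0.4674 -0.3242  0.0313] turn [-0.     -0.     -0.0224]
```

```bash
python3 -m jog '[0.047,-0.032,0.003,0,0,0,0.3, 0.094,-0.065,0.006,0,0,0,0.5, 0.140,-0.097,0.009,0,0,0,0.5, 0.187,-0.130,0.012,0,0,0,0.5, 0.234,-0.162,0.015,0,0,0,0.5, 0.280,-0.194,0.018,0,0,0,0.5, 0.327,-0.227,0.021,0,0,0,0.5, 0.374,-0.259,0.024,0,0,0,0.5, 0.420,-0.292,0.028,0,0,-0.01,0.5, 0.450,-0.312,0.031,0,0,-0.022,0.5, 0.467,-0.324,0.031,0,0,-0.022,0.5, 0.467,-0.324,0.031,0,0,-0.022,0.5, 0.467,-0.324,0.031,0,0,-0.022,0.5, 0.467,-0.324,0.031,0,0,-0.022,0.5]'
python3 - <<'E'
from h import *
p=camera('wrist');save(p,'w1')
for k in ['tag','tag_fin','cap_red_bar','tag_hook_tip']: print(k,[(np.array(d['xyz']).round(4),round(d['confidence'],2)) for d in spot_in(p,k)])
for n,X in dict(fin=(.514,-.131,.161),ring=(.572,-.115,.133),bar=(.572,-.115,.164)).items(): print(n,proj(p,X))
go(.514,-.131,.155,15.2)
E
```

```text
time_s: 3.15
eef_pos: [0.5132, -0.1322, 0.2253]
eef_rot: [0.0, 0.991, 0.131, -0.0]
wrist_force: [0.9, 0.2, -1.1]
opening: 0.505
grasp_force: 0.0
tag [(array([ 0.5656, -0.122 ,  0.1328]), 0.77), (array([ 0.5411, -0.39  ,  0.0113]), 0.22)]
tag_fin [(array([ 0.5676, -0.1222,  0.1323]), 0.79)]
cap_red_bar [(array([ 0.5745, -0.1126,  0.1215]), 0.83), (array([ 0.5642, -0.1234,  0.1329]), 0.61)]
tag_hook_tip [(array([ 0.5368, -0.3944,  0.0105]), 0.72), (array([ 0.5728, -0.1121,  0.1245]), 0.53)]
fin (np.float64(255.7134829788683), np.float64(220.52102845743286))
ring (np.float64(255.29066168204287), np.float64(122.69420604050825))
bar (np.float64(254.98417394716645), np.float64(128.1387036813781))
t 3.4 shift [ 0.0007 -0.0007  0.0704] turn [ 0.0001 -0.0001 -0.0013]
```

View pics/w1.png

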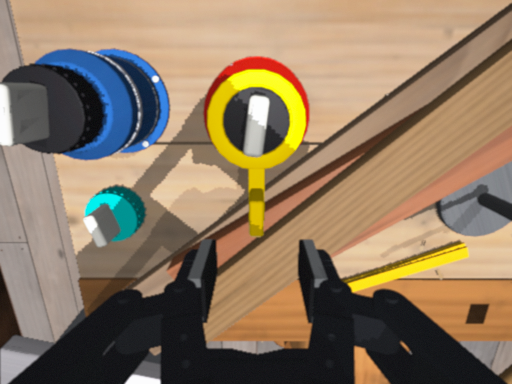

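The wrist view shows the ring at (256,118) and the fin at (257,213), within 2 px of prediction. The jaws line up with the fin, so I'm descending to grip it.

```bash
python3 -m jog '[0,0,0.02,0,0,0,0.5, 0.001,0.001,0.04,0,0,0,0.5, 0.001,0.001,0.06,0,0,0,0.5, 0.001,0.001,0.07,0,0,0,0.5, 0.001,0.001,0.07,0,0,0,0.5, 0.001,0.001,0.07,0,0,0,0.8, 0.001,0.001,0.07,0,0,0,1, 0.001,0.001,0.07,0,0,0,1, 0.001,0.001,0.07,0,0,0,1, 0.001,0.001,0.07,0,0,0,1, 0.001,0.001,0.07,0,0,0,1]'
```

```text
time_s: 4.78
eef_pos: [0.5153, -0.1323, 0.156]
eef_rot: [0.0, 0.991, 0.132, 0.001]
wrist_force: [-1.6, 0.3, 5.8]
opening: 0.103
grasp_force: 61.6
```

```bash
python3 -m jog '[0,0,-0.01,0,0,0,1, 0,0,-0.022,0,0,0,1, 0,0,-0.036,0,0,0,1, 0,0,-0.05,0,0,0,1, 0,0,-0.07,0,0,0,1, 0,0,-0.095,0,0,0,1, 0,0,-0.12,0,0,0,1, 0,0,-0.14,0,0,0,1, 0,0,-0.15,0,0,0,1, 0,0,-0.15,0,0,0,1]'
python3 - <<'E'
from h import *
p=camera('wrist');save(p,'w2')
import math
a=math.radians(133);print(.4885+.06*math.cos(a),-.3355+.06*math.sin(a))
go(.4885+.06*math.cos(a),-.3355+.06*math.sin(a),.306,-47)
P,r=rot();print(P)
E
```

```text
time_s: 6.02
eef_pos: [0.5151, -0.1322, 0.3061]
eef_rot: [0.0, 0.991, 0.132, 0.001]
wrist_force: [0.3, -0.1, -0.6]
opening: 0.107
grasp_force: 60.7
0.44758009839625007 -0.2916187779028498
t 6.08 shift [-0.1066  0.1365 -0.0009] turn [0.0000e+00 1.0000e-04 1.0851e+00]
[ 0.51474374 -0.13200768  0.30513217]
```

View pics/w2.png

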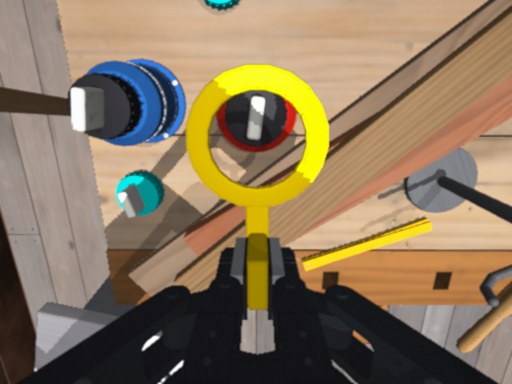

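The tag is held level in the jaws with its ring at (258,135), and the cap below is undisturbed. Next I move over the hook.

```bash
python3 -m jog '[-0.011,0.014,0,0,0,0.11,1, -0.021,0.027,0,0,0,0.22,1, -0.032,0.041,0,0,0,0.33,1, -0.043,0.055,0,0,0,0.43,1, -0.053,0.068,0,0,0,0.54,1, -0.064,0.082,0,0,0,0.65,1, -0.075,0.096,0,0,0,0.76,1, -0.086,0.109,0,0,0,0.87,1, -0.096,0.123,0,0,0,0.98,1, -0.107,0.136,0,0,0,1.085,1, -0.107,0.136,0,0,0,1.085,1, -0.107,0.136,0,0,0,1.085,1]'
python3 - <<'E'
from h import *
p=camera('wrist');save(p,'w3')
t=camera('top');s=camera('scene')
c=cv2.resize(t['frame'][185:260,290:390,::-1],(400,300),interpolation=2);d=cv2.resize(s['frame'][110:200,270:390,::-1],(400,300),interpolation=2)
o=np.vstack([np.hstack([c,d]),np.hstack([cv2.resize(p['frame'][:,:,::-1],(400,300)),np.zeros((300,400,3),np.uint8)])])
cv2.imwrite('pics/m3.png',o)
for X in [(.4885,-.3355,.222),(.544,-.394,.22)]: print([round(v) for v in proj(p,X)])
P,r=rot();print(P,proj(p,P+r.apply([.06,0,.0])-[0,0,.023]))
E
```

```text
time_s: 7.58
eef_pos: [0.4471, -0.2907, 0.3046]
eef_rot: [-0.0, 0.917, -0.398, -0.001]
wrist_force: [0.5, 0.1, -0.8]
opening: 0.103
grasp_force: 60.6
[258, 124]
[257, -20]
[ 0.44742343 -0.29068153  0.3050915 ] (np.float64(256.8061075244656), np.float64(140.36261405965024))
```

View pics/m3.png

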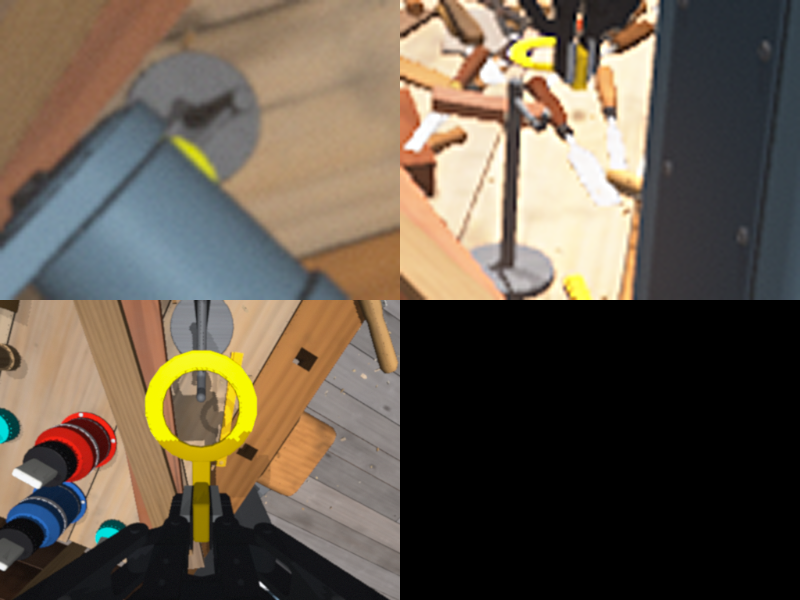

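In the wrist view the hook tip shows inside the ring hole at (257,123), as predicted. I lower to just above the bar.

```bash
python3 -m jog '[0,0,0.015,0,0,0,1, 0,0,0.03,0,0,0,1, 0,0,0.042,0,0,0,1, 0,0,0.052,0,0,0,1, 0,0,0.06,0,0,0,1, 0,0,0.066,0,0,0,1, 0,0,0.07,0,0,0,1, 0,0,0.071,0,0,0,1, 0,0,0.071,0,0,0,1]'
python3 - <<'E'
from h import *
p=camera('wrist');s=camera('scene')
o=np.hstack([cv2.resize(p['frame'][:,:,::-1],(400,300)),cv2.resize(s['frame'][110:200,270:390,::-1],(400,300),interpolation=2)])
cv2.imwrite('pics/m4.png',o)
E
```

```text
time_s: 8.85
eef_pos: [0.4473, -0.2915, 0.2345]
eef_rot: [0.0, 0.917, -0.399, 0.0]
wrist_force: [0.1, -0.9, -0.7]
opening: 0.107
grasp_force: 60.7
```

View pics/m4.png

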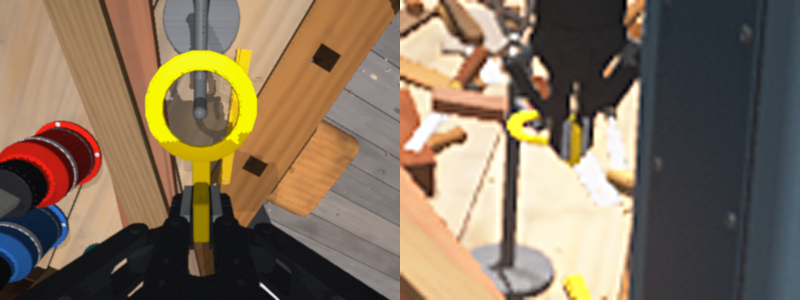

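The ring encircles the tip, which sits at panel (200,110) inside the hole. I lower 2 mm, release and back off upward.

```bash
python3 -m jog '[0,0,0.001,0,0,0,1, 0,0,0.002,0,0,0,1, 0,0,0.002,0,0,0,0.7, 0,0,0.002,0,0,0,0.5, 0,0,0.002,0,0,0,0.4, 0,0,0.002,0,0,0,0.4, 0,0,0.002,0,0,0,0.4, 0,0,0.002,0,0,0,0.4, 0,0,-0.02,0,0,0,0.4, 0,0,-0.05,0,0,0,0.4, 0,0,-0.08,0,0,0,0.4, 0,0,-0.08,0,0,0,0.4]'
python3 - <<'E'
from h import *
p=camera('wrist');s=camera('scene')
o=np.hstack([cv2.resize(p['frame'][:,:,::-1],(400,300)),cv2.resize(s['frame'][110:200,270:390,::-1],(400,300),interpolation=2)])
cv2.imwrite('pics/m5.png',o)
go(.572,-.115,.25,8.5)
E
```

```text
time_s: 10.45
eef_pos: [0.4482, -0.2923, 0.3171]
eef_rot: [0.001, 0.917, -0.399, 0.003]
wrist_force: [0.5, -0.1, -1.2]
opening: 0.604
grasp_force: 0.0
t 10.55 shift [-0.0436 -0.2115  0.0638] turn [-1.000e-04  3.000e-04 -9.685e-01]
```

View pics/m5.png

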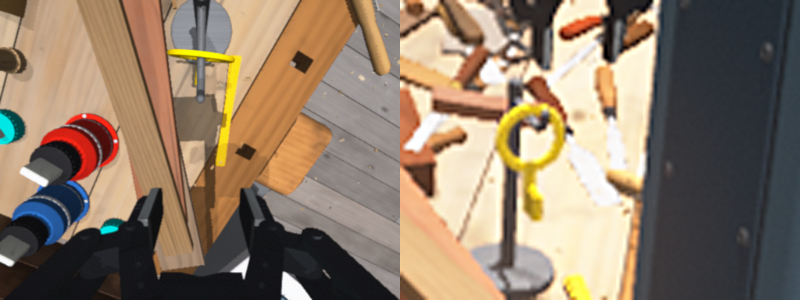

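The tag hangs from the hook by its ring, fin down. Next, the cap.

```bash
python3 -m jog '[-0.004,-0.02,0,0,0,-0.1,0.5, -0.009,-0.042,0,0,0,-0.2,0.5, -0.013,-0.063,0,0,0,-0.29,0.5, -0.017,-0.085,0.005,0,0,-0.39,0.5, -0.022,-0.106,0.015,0,0,-0.48,0.5, -0.026,-0.127,0.025,0,0,-0.58,0.5, -0.03,-0.148,0.035,0,0,-0.68,0.5, -0.035,-0.169,0.045,0,0,-0.78,0.5, -0.039,-0.19,0.055,0,0,-0.87,0.5, -0.044,-0.211,0.064,0,0,-0.968,0.5, -0.044,-0.211,0.064,0,0,-0.968,0.5, -0.044,-0.211,0.064,0,0,-0.968,0.5]'
python3 - <<'E'
from h import *
np.set_printoptions(precision=4,suppress=True)
p=camera('wrist');f=p['frame'].astype(int)
u,v=proj(p,(.572,-.115,.164));print(u,v)
m=((f.min(2)>150)&(f.max(2)-f.min(2)<35)).astype(np.uint8)
n,l,st,c=cv2.connectedComponentsWithStats(m)
i=min((k for k in range(1,n) if st[k,4]>150),key=lambda k:np.hypot(*(c[k]-[u,v])));print(st[i],c[i])
pts=np.argwhere(l==i)[:,::-1].astype(np.float32);(cx,cy),wh,an=cv2.minAreaRect(pts);print(cx,cy,wh,an)
b=cv2.boxPoints(((cx,cy),wh,an));W=[ray(p,*q,.164) for q in b];print(np.array(W),np.mean(W,0))
for k in range(2):
    d=W[k+1]-W[k];print(np.hypot(*d[:2]),np.degrees(np.arctan2(d[1],d[0])))
cv2.imwrite('pics/w6.png',np.hstack([cv2.resize(p['frame'][:,:,::-1],(400,300)),cv2.resize(m*255,(400,300))[...,None].repeat(3,2)]))
go(.572,-.115,.158,8.5)
E
```

```text
time_s: 12.05
eef_pos: [0.5709, -0.1154, 0.2494]
eef_rot: [-0.0, 0.997, 0.073, -0.001]
wrist_force: [0.6, 0.3, -0.8]
opening: 0.501
grasp_force: 0.0
256.84234786938947 208.3010495009315
[251 184  15  43 552] [257.6014 203.4837]
258.0 205.0 (42.0, 14.0) 90.0
[[ 0.5896 -0.1083  0.164 ]
 [ 0.591  -0.118   0.164 ]
 [ 0.559  -0.123   0.164 ]
 [ 0.5575 -0.1128  0.164 ]] [ 0.5743 -0.1155  0.164 ]
0.00984776583778699 -81.58009182298791
0.03243464078456556 -171.11732774423206
t 12.1 shift [ 0.0011 -0.0006  0.0919] turn [-0.0001  0.0008 -0.0022]
```

View pics/w6.png

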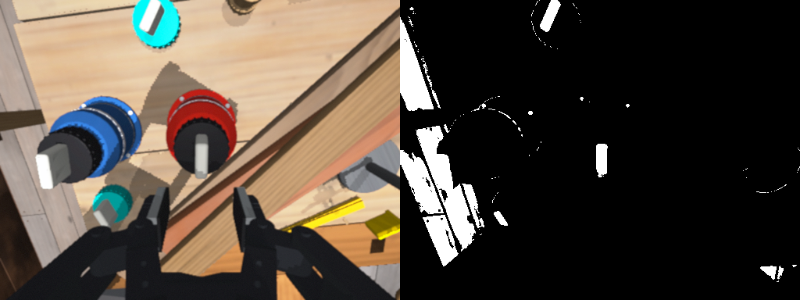

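The red cap's bar shows at panel (202,155), aligned with the jaws and 1 to 2 mm from prediction. I go down and grip it.

```bash
python3 -m jog '[0.001,0,0.025,0,0,0,0.5, 0.001,0,0.05,0,0,0,0.5, 0.001,0,0.075,0,0,0,0.5, 0.001,0,0.09,0,0,0,0.5, 0.001,0,0.091,0,0,0,0.5, 0.001,0,0.091,0,0,0,0.5, 0.001,0,0.091,0,0,0,0.8, 0.001,0,0.091,0,0,0,1, 0.001,0,0.091,0,0,0,1, 0.001,0,0.091,0,0,0,1, 0.001,0,0.091,0,0,0,1]'
python3 -m jog '[0,0,0,0,0,-0.03,1, 0,0,0,0,0,-0.07,1, 0,0,0,0,0,-0.12,1, 0,0,0,0,0,-0.17,1, 0,0,0,0,0,-0.2,1, 0,0,0,0,0,-0.2,1]'
python3 -c "
from h import *
o=get_obs();P,r=rot();x=r.apply([1,0,0]);print(o['torque'],o['wrist_force'],np.degrees(np.arctan2(x[1],x[0])))"
```

```text
time_s: 13.48
eef_pos: [0.5732, -0.1153, 0.1604]
eef_rot: [0.0, 0.997, 0.074, 0.001]
wrist_force: [-0.7, 0.7, 6.0]
opening: 0.129
grasp_force: 59.1
time_s: 14.22
eef_pos: [0.5731, -0.1151, 0.1604]
eef_rot: [0.0, 0.985, 0.172, 0.001]
wrist_force: [0.2, 1.3, 5.5]
opening: 0.133
grasp_force: 60.9
[ 0.20068539  0.07442422 -0.70235524] [0.21409085 1.31508817 5.54486485] 19.861537854725064
```

Turning counter-clockwise hits the stop: 0.70 N m at 19.9°. So it opens clockwise, towards -63°.

```bash
python3 -m jog '[0,0,0,0,0,0.08,1, 0,0,-0.001,0,0,0.18,1, 0,0,-0.001,0,0,0.28,1, 0,0,-0.001,0,0,0.38,1, 0,0,-0.001,0,0,0.48,1, 0,0,-0.001,0,0,0.58,1, 0,0,-0.001,0,0,0.68,1, 0,0,-0.001,0,0,0.78,1, 0,0,-0.001,0,0,0.78,1]'
python3 -c "
from h import *
o=get_obs();P,r=rot();x=r.apply([1,0,0]);print(o['torque'],o['wrist_force'],np.degrees(np.arctan2(x[1],x[0])))"
```

```text
time_s: 15.35
eef_pos: [0.5727, -0.1151, 0.1604]
eef_rot: [-0.0, 0.977, -0.214, 0.0]
wrist_force: [0.6, 0.7, 1.6]
opening: 0.126
grasp_force: 58.6
[ 0.06230083 -0.08213446  0.02296583] [0.55689948 0.65240379 1.64660171] -24.711599783522008
```

Free past -18°. It needs another 38.3° (0.668 rad).

```bash
python3 -m jog '[0,0,0,0,0,0.1,1, 0,0,0,0,0,0.2,1, 0,0,0,0,0,0.3,1, 0,0,0,0,0,0.4,1, 0,0,0,0,0,0.5,1, 0,0,0,0,0,0.59,1, 0,0,0,0,0,0.65,1, 0,0,0,0,0,0.668,1, 0,0,0,0,0,0.668,1]'
python3 - <<'E'
from h import *
o=get_obs();P,r=rot();x=r.apply([1,0,0]);print(o['torque'],o['wrist_force'],np.degrees(np.arctan2(x[1],x[0])))
p=camera('wrist');s=camera('scene')
cv2.imwrite('pics/w7.png',np.hstack([cv2.resize(p['frame'][:,:,::-1],(400,300)),cv2.resize(s['frame'][150:240,220:340,::-1],(400,300),interpolation=2)]))
E
```

```text
time_s: 16.48
eef_pos: [0.5726, -0.1152, 0.1604]
eef_rot: [-0.0, 0.853, -0.522, 0.0]
wrist_force: [1.1, -0.8, 0.7]
opening: 0.126
grasp_force: 58.6
[-0.10750119 -0.1527205  -0.03434269] [ 1.07361521 -0.77932959  0.69497962] -62.94318191753336
```

Yaw is -62.9° with no stop torque. I lift slowly and watch the force.

```bash
python3 -m jog '[0,0,-0.002,0,0,0,1, 0,0,-0.004,0,0,0,1, 0,0,-0.006,0,0,0,1, 0,0,-0.008,0,0,0,1, 0,0,-0.008,0,0,0,1]'
```

```text
time_s: 17.2
eef_pos: [0.5726, -0.1151, 0.1685]
eef_rot: [-0.0, 0.852, -0.523, 0.0]
wrist_force: [-0.2, 0.2, -0.6]
opening: 0.133
grasp_force: 58.5
```

```bash
python3 -m jog '[0,0,-0.004,0,0,0,1, 0,0,-0.01,0,0,0,1, 0,0,-0.018,0,0,0,1, 0,0,-0.028,0,0,0,1, 0,0,-0.04,0,0,0,1, 0,0,-0.055,0,0,0,1, 0,0,-0.067,0,0,0,1, 0,0,-0.072,0,0,0,1, 0,0,-0.072,0,0,0,1, 0,0,-0.072,0,0,0,1]'
python3 - <<'E'
from h import *
p=camera('top');s=camera('scene')
cv2.imwrite('pics/w8.png',np.hstack([cv2.resize(p['frame'][120:300,130:370,::-1],(400,300)),cv2.resize(s['frame'][120:300,140:380,::-1],(400,300),interpolation=2)]))
E
```

```text
time_s: 18.45
eef_pos: [0.5722, -0.115, 0.2397]
eef_rot: [0.0, 0.852, -0.523, -0.001]
wrist_force: [-0.6, 0.4, -1.8]
opening: 0.128
grasp_force: 58.5
```

View pics/w8.png

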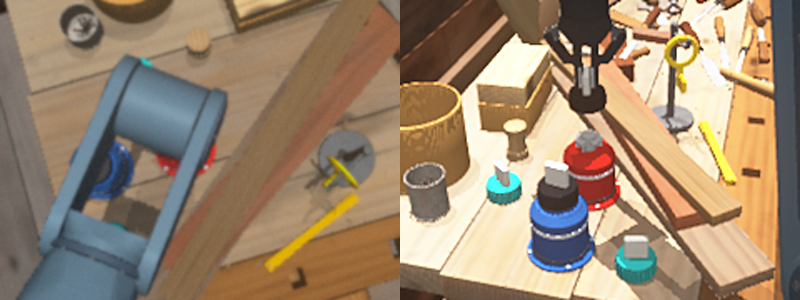

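The cap hangs upright in the gripper at panel (588,95), above the bare neck at (590,140). The tag is on the hook at (682,60), and everything else is undisturbed. Lift is 79 mm.

```bash
python3 -c "
from bench import hand_in
print(hand_in())"
```

```text
the job is handed in; nothing more can be done
None
```

The job is done and handed in at about 18.5 s: the tag hangs on the hook by its ring, the red cap opened clockwise, and the gripper holds it upright about 8 cm above its neck, with nothing else visibly disturbed in the last pictures.

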